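# Close the rain flap of the entry-form case

## Robot

A 6-joint arm with a two-finger parallel gripper is mounted at the origin on the work surface. World frame = base frame: x ahead of the robot, y to its left, z up, the work surface at z = 0. Lengths are in mm, angles in rad, forces in N, time in s.
With the tool pointing down it reaches from about 350 to 725 mm from the base axis. Payload 6 kg.
Tool frame: the origin (TCP) lies at the very end of the fingers, on their centre line; the grasp point (between the pads) lies 19 mm behind it (grip_point_offset is the z of the grasp point in the tool frame, in mm); z points along the fingers, y is the line along which they close (so a half turn about z gives the same grasp; the last joint's range is limited). The gripper opens to 85 mm and grips with 20 to 120 N. Pads are 22 mm wide; open, the fingers measure 114 mm over their backs; the gripper's body (76 mm by 85 mm) begins 54 mm behind the grasp point. The pads swing forward as they close: fully open they stand 13 mm farther back than shut.
Start: joints at [-0.987, 0.04, 0.085, 0, -1.615, -0.334], TCP at [148.336, -581.352, 231.261] pointing down, gripper open.
Joint ranges: [-2.56, 2.56], [-1.29, 2.01], [-1.08, 1.49], [-3.29, 1.98], [-2.81, -0.18], [-2.99, 2.99]. Speed limits (rad/s): [2.57, 2.57, 3.01, 3.14, 3.14, 3.14].

## Interface

Orientations are given as a unit quaternion [w, x, y, z].
In Python, from plant import * gives the robot as it stands. The module is installed in compiled form; this text tells all that it offers. Calls block until the motion is done:
- move_to(position, orientation): joint-space move of the TCP to a pose.
- line_to(position, attitude=None, v=150, threshold=None): straight line of the TCP; attitude=None keeps the orientation; v is the mean speed in mm/s. With threshold (N) it stops when the force on the tool has changed by that much, and returns True; else False.
- move_joints(angles): joint-space move.
- ungrasp() and clamp(): open the fingers fully, or close them until they stop; the grip force is fixed at half the most.
- sleep(seconds).
- solve_ik(position, orientation): joint angles nearest the present ones, or None.
- grab_frame(name): name is "scene" or "side" or "wrist"; returns the picture (420x560x3 uint8, red, green, blue); there is no depth.
- get_calibration(name): a dict with "mtx" (3x3 intrinsics, pixels), "D" ([k1, k2, p1, p2, k3] as OpenCV has them; the pictures are not rectified), "pose" (4x4, takes a point from camera to world coordinates); the wrist camera has in their place "T_tool_cam" (4x4, takes a point from camera to tool coordinates, whose origin is the TCP and whose axes are the flange's). Camera axes: x right, y up, looking along -z (the intrinsics and any distortion apply to the point x, -y, -z); pixel columns grow to the right and rows downward; lengths in mm; the calibration is good to about 2 mm. A picture is of the moment at which its call begins: read the wrist's pose just before it. get_calibration takes no time and is no camera call.
A pose or a line that the arm cannot do raises PlanningError and nothing moves.
- hand_in(): hands the job in; it is judged then, once.
Readings, each from a call of its own:
- read_time(): time.
- read_joints(): joint angles.
- read_joint_velocities(): joint speeds.
- read_tau(): joint torques, N m.
- read_eef_pos(): TCP position.
- read_tcp_rot(): TCP orientation.
- read_contact_force(): force on the tool from outside, world axes, zero at the start.
- read_torque(): the same for the moment, N m.
- read_gripper_width(): finger opening in mm.
- read_finger_force(): force on a finger pad.
Only numpy, scipy, OpenCV 4.12 (cv2) and the standard library are available. Lean on these libraries where they do the work, as an engineer would, in place of code of your own. Each camera call takes 0.05 s, during which the arm holds its last target. There are 200 camera calls.

## Task

Close the rain flap of the blue entry-form case at the race sign-up table: push the standing yellow flap over with your fingertips until it lies flat, and, holding it down, push it by its black ridge towards the red lip until its edge is tucked fully home beneath the lip and it stays shut by itself. Only push and press, without leaning on it hard; pick nothing up, leave the white number plate lying in the case, and do not disturb the other things on the table.

Things in the scene. Friction and masses are not known exactly. Their poses are not given: they have to be found in the camera images.
- case: shallow open-topped blue case, 190 (x) x 170 (y) x 36 mm high, fixed to the table. Origin: centre of its underside; its x axis points from the flap's hinge to the red lip, z up. The hinge axis runs along y at x = -80 mm plus the slot value, z = 39 mm. Two slotted ears (x -90 to -44 mm, up to z = 49 mm) stand at y = +-82 mm.
- flap (a joint): angle of the stiff yellow flap with clear window (135 mm from hinge axis to free edge, 150 wide, 4 thick): 0 = flat (its top then at case z = 41 mm, free edge at x = 55 mm plus slot), 1.57 = upright. Starts 1.2 to 1.6. Let go untucked it springs up to about 0.8; 1 to 2 N near its edge holds it down. Tucked it rests at about 0.02; about 0.1 means it lies on top of the lip: not tucked
- slot (a joint): how far the flap and its hinge rod have slid towards the lip (case +x), m: 0 = back, where the flap swings freely down in front of the lip's mouth; 0.026 = end stop, fully home, the free edge 20 mm past the mouth's front and 11 mm beneath the lip's plate. Starts at 0 to 0.002; takes about 4 N to slide (plus friction from pressing) and stays where it is left
- ridge (a point): middle of the top of the black finger ridge across the flap's outer face: 8 mm thick, 120 mm long (parallel to the hinge), 8 mm high, 98 to 106 mm from the hinge axis (this point 102). With the flap flat the ridge's top is at case z = 49 mm
- lip_mouth (a point): middle of the front edge of the red lip's turned-up mouth, case x = 61 mm, z = 47 mm. The lip is fixed, 100 mm wide in y: a 5 mm plate from case x = 70 to 95 mm, underside at z = 44 mm, and the mouth rising forward from it to z = 54 mm
- number_plate: loose white number plate, 100 x 130 x 5 mm, 80 g, lying inside the case on its 6 mm floor, below the flap; origin at the centre of its underside
- sticker_roll: bystander: cream roll of stickers standing on end, 68 mm across, 50 mm high, beside the case
- marker: bystander: black marker with a blue cap, 130 mm long, 16 mm thick, lying beside the case
- ink_stamp: bystander: hand stamp with a wooden base 50 x 30 mm, 76 mm high, beyond the lip
- bottle: bystander: clear water bottle, 64 mm across, 200 mm high
- mug: bystander: white mug, 80 mm across, 90 mm high
- radio: bystander: black two-way radio standing up, 35 x 55 mm, 200 mm high with its aerial
Mind the look-alikes: they are no part of the job. Of the things like the number_plate, leave any that is brown or purple; of the rest the larger one is meant.

How it is judged:
By the outcome, as a careful person would: the job done as asked, in the order asked, and still so for the second after the job is handed in, with the robot touching nothing.
It also fails if it takes over 40 s, if anything falls off the work surface, if the arm or the gripper's body presses on something with over 40 N, if the wrist force passes 120 N, or if a joint passes its speed limit or range.

## Working session

There is one attempt and no reset: what is moved stays moved. The work goes in short steps, each a Python script; the robot and the scene stay as the last script left them, time stands still between calls to the robot, and variables do not carry over. Pictures are saved under pics/ and viewed, at most 10 in all, crops included, and the job is handed in when it is done.

```bash
mkdir -p pics; python3 - <<'E'
from plant import *
import cv2,numpy as np
for n in ["scene","side"]:
    f=grab_frame(n); cv2.imwrite(f"pics/{n}0.png",f[:,:,::-1])
    c=get_calibration(n); print(n,np.round(c["mtx"],1).tolist(),c["D"],np.round(c["pose"],3).tolist())
print(read_time(),read_tcp_rot(),read_contact_force())
E
```

```text
scene [[392.0, 0.0, 278.6], [0.0, 392.0, 205.3], [0.0, 0.0, 1.0]] [0.0219557 0.        0.        0.        0.       ] [[-0.442, -0.615, 0.654, 1228.618], [0.897, -0.311, 0.314, 338.242], [0.01, 0.725, 0.689, 805.589], [0.0, 0.0, 0.0, 1.0]]
side [[511.1, 0.0, 282.7], [0.0, 511.1, 214.4], [0.0, 0.0, 1.0]] [-0.08529605  0.          0.          0.          0.        ] [[-0.761, 0.386, -0.522, -231.974], [-0.649, -0.453, 0.611, 852.561], [-0.001, 0.803, 0.595, 949.41], [0.0, 0.0, 0.0, 1.0]]
0.1 [-1.65704282e-04 -1.24601002e-01  9.92206584e-01  8.10957093e-04] [ 0.3457251  -0.49970594 -0.64428376]
```

View pics/scene0.png

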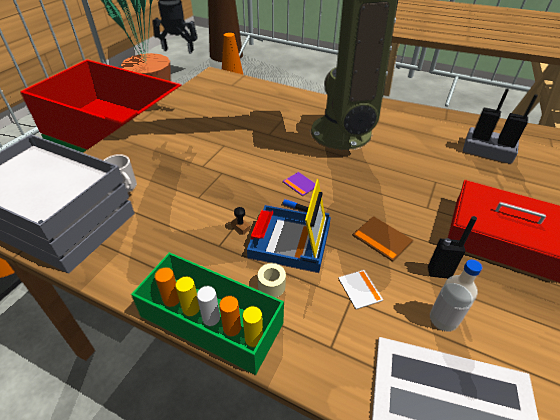

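View pics/side0.png

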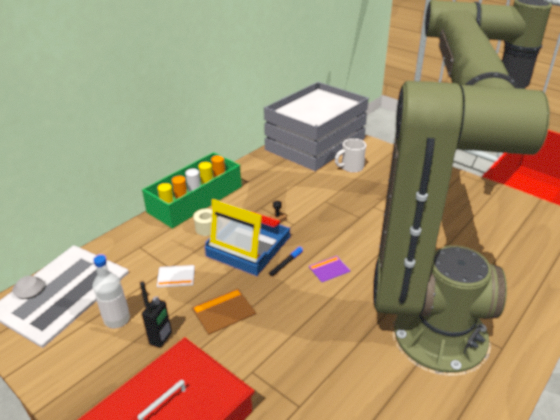

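The scene view shows the case around (290,235), with the red lip at (262,225) to its left (towards -y) and the yellow flap standing at (316,215). In the side view the case is around (250,240), with the flap in front. I'll enlarge both.

```bash
python3 - <<'E'
import cv2,numpy as np
a=cv2.imread("pics/scene0.png")[165:285,225:345]; b=cv2.imread("pics/side0.png")[185:285,190:320]
a=cv2.resize(a,(600,600),interpolation=cv2.INTER_CUBIC)
b=cv2.resize(b,(780,600),interpolation=cv2.INTER_CUBIC)
cv2.imwrite("pics/ca.png",a);cv2.imwrite("pics/cb.png",b)
E
```

```text
(no output)
```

View pics/ca.png

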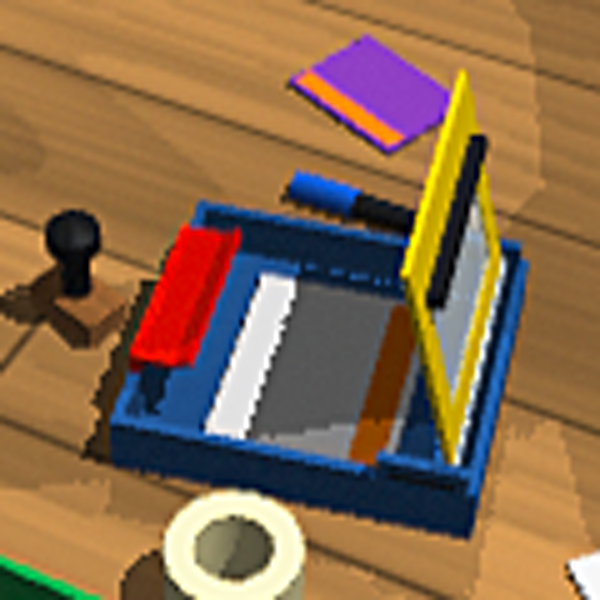

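View pics/cb.png

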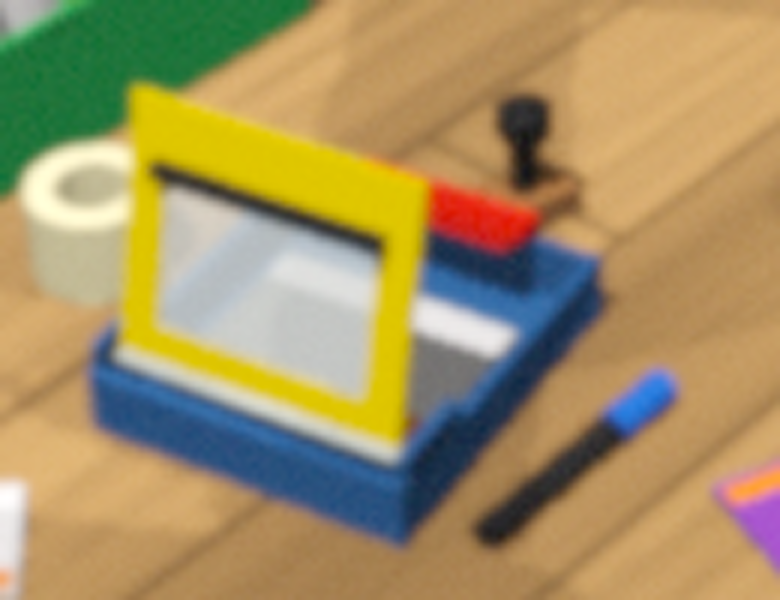

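```bash
cat > fit.py <<'E'
import numpy as np,cv2
from plant import *
from scipy.optimize import least_squares
def proj(n,P):
    c=get_calibration(n);M=np.array(c["pose"]);p=(np.asarray(P)-M[:3,3])@M[:3,:3]
    return cv2.projectPoints((p*[1,-1,-1]).reshape(-1,1,3),np.zeros(3),np.zeros(3),np.array(c["mtx"]),np.array(c["D"]))[0][:,0]
def c2w(q,P):
    P=np.atleast_2d(P).astype(float);c,s=np.cos(q[2]),np.sin(q[2])
    return np.c_[q[0]+c*P[:,0]-s*P[:,1],q[1]+s*P[:,0]+c*P[:,1],P[:,2]]
def fl(th,d,y,n=2,slot=1): return [-80+slot+d*np.cos(th)-n*np.sin(th),y,39+d*np.sin(th)+n*np.cos(th)]
E
cat > run1.py <<'E'
from fit import *
S=np.array([[112,430],[112,465],[200,203],[470,537]])/5+[225,165]
SP=[[95,85,36],[95,85,0],[95,-85,36],[-95,85,0]]
D=np.array([[405,543],[97,430],[600,262],[600,305]])/6+[190,185]
DP=[[-95,-85,0],[-95,85,0],[95,-85,36],[95,-85,0]]
Sf=np.array([[406,272],[463,70]])/5+[225,165]; Df=np.array([[130,83],[428,180]])/6+[190,185]
def res(q):
    th=q[3]
    return np.r_[(proj("scene",c2w(q,SP+[fl(th,135,75,0),fl(th,135,-75,0)]))-np.r_[S,Sf]).ravel(),
                 (proj("side",c2w(q,DP+[fl(th,135,75),fl(th,135,-75)]))-np.r_[D,Df]).ravel()]
r=least_squares(res,[550,50,-1.6,1.4],loss='soft_l1')
print(r.x,np.round(res(r.x).reshape(-1,2),1).tolist());np.save("q.npy",r.x)
for p in ([61,0,47],[55,0,41]): print(c2w(r.x,p))
E
python3 run1.py
```

```text
[575.45042636  60.28570814  -1.34750757   1.34425042] [[-0.6, -2.2], [0.0, -0.2], [-1.0, -1.2], [0.5, -0.5], [-0.1, -0.6], [-0.7, -1.1], [-0.3, 0.6], [-1.4, -0.1], [-0.6, -1.7], [-0.7, 0.8], [-0.2, 0.8], [-1.0, 0.2]]
[[588.95813979   0.80006552  47.        ]]
[[587.62951224   6.65111233  41.        ]]
```

```bash
cat > mv.py <<'E'
from fit import *
from scipy.spatial.transform import Rotation as R
q=np.load("q.npy")
def quat(flip=0):
    a=q[2]+np.pi*flip; x=[np.cos(a),np.sin(a),0]; z=[0,0,-1]
    r=R.from_matrix(np.c_[x,np.cross(z,x),z]).as_quat(); return r[[3,0,1,2]]
def W(x,z,y=0): return c2w(q,[x,y,z])[0]
def tip(th,d0=78): # TCP so that finger's front lower corner is on the outer face
    p=fl(th,d0,0); return W(p[0]-11,p[2])
def cpos(): # TCP in case frame
    p=np.array(read_eef_pos()); c,s=np.cos(q[2]),np.sin(q[2]); d=p[:2]-q[:2]
    return np.round([c*d[0]+s*d[1],-s*d[0]+c*d[1],p[2]],1)
def cf():
    f=np.array(read_contact_force()); c,s=np.cos(q[2]),np.sin(q[2])
    return np.round([c*f[0]+s*f[1],-s*f[0]+c*f[1],f[2]],1)
E
python3 - <<'E'
from mv import *
def ray(n,uv,z):
    c=get_calibration(n);u=cv2.undistortPoints(np.array([[uv]],float),np.array(c["mtx"]),np.array(c["D"]))[0,0]
    M=np.array(c["pose"]);d=M[:3,:3]@[u[0],-u[1],-1];return M[:3,3]+d*(z-M[2,3])/d[2]
print("radio",ray("scene",(442,272),0),ray("side",(155,340),0),"bottle",ray("scene",(448,322),0))
for f in (0,1):
    print(f,[np.round(j,2).tolist() if (j:=solve_ik(p,quat(f))) is not None else None for p in (W(-112,280),W(-112,117),tip(.7),W(25,41))])
print(W(-112,0))
E
```

```text
radio [497.53445018 449.20454785   0.        ] [506.17181957 452.70078461   0.        ] bottle [635.95208236 484.84583022   0.        ]
0 [[0.65, -0.01, 0.12, 0.0, -1.7, -0.42], [0.65, -0.01, -0.17, 0.0, -1.41, -0.42], [0.51, 0.01, -0.21, 0.0, -1.36, -0.28], [0.41, 0.05, -0.25, 0.0, -1.27, -0.18]]
1 [[0.65, -0.01, 0.12, 0.0, -1.7, 2.72], [0.65, -0.01, -0.17, 0.0, -1.41, 2.72], [0.51, 0.01, -0.21, 0.0, -1.36, 2.86], [0.41, 0.05, -0.25, 0.0, -1.27, 2.96]]
[550.64937875 169.50524869   0.        ]
```

```bash
python3 - <<'E'
from mv import *
clamp()
p=np.array(read_eef_pos()); line_to([p[0],p[1],285])
move_to(W(-112,285),quat()); print(read_time(),cpos(),cf())
line_to(W(-112,117),v=150); print(read_time(),cpos(),cf())
for th in (1.5,1.3,1.1,.9,.7):
    hit=line_to(tip(th),v=80,threshold=10); print(th,hit,cpos(),cf(),read_time())
    if hit: break
f=grab_frame("side"); g=grab_frame("scene")
o=np.hstack([cv2.resize(f[165:285,180:320],(400,343)),cv2.resize(g[145:285,215:355],(343,343))])
cv2.imwrite("pics/m1.png",o[:,:,::-1])
E
```

```text
4.3667 [-111.3    0.   285. ] [0.9 0.1 0.6]
5.6333 [-112.1    0.6  118.3] [0.4 0.4 0.4]
1.5 False [-85.8   0.  117.1] [ 0.2 -0.   0.8] 6.1
1.3 False [-7.060e+01 -1.000e-01  1.145e+02] [ 0.1 -0.7  0.5] 6.4417
1.1 False [-55.8  -0.2 109.1] [ 0.9 -0.   0.3] 6.7833
0.9 False [-42.5  -0.3 100.8] [-0.5  0.4  0.1] 7.125
0.7 False [-31.2  -0.4  90.1] [ 0.3 -0.7  0.2] 7.4667
```

View pics/m1.png

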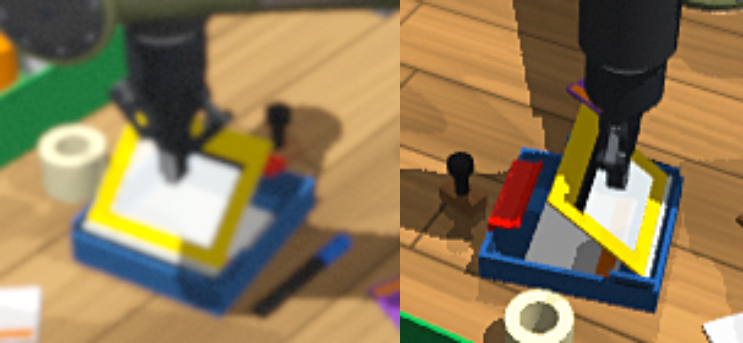

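Both halves of the picture show the fingertip (170,175 and 618,180) on the window below the ridge, with the flap tilted over at about 0.7 rad and nothing else disturbed. I'll carry on to flat.

```bash
python3 - <<'E'
from mv import *
for th in (.5,.3,.15,.07):
    hit=line_to(tip(th),v=80,threshold=10); print(th,hit,cpos(),cf(),read_time())
    if hit: break
p=np.array(read_eef_pos())
hit=line_to([p[0],p[1],37.5],v=12,threshold=4.5); print(hit,cpos(),cf(),read_time())
sleep(.2); print(np.mean([cf() for _ in range(5)],0))
E
```

```text
0.5 False [-22.1  -0.5  77.3] [-0.1  0.2  1.1] 7.9083
0.3 False [-15.8  -0.5  63.1] [-0.6 -0.8 -0.6] 8.25
0.15 False [-13.1  -0.4  52. ] [ 0.1 -0.9  0.4] 8.55
0.07 False [-12.3  -0.1  46.1] [-0.9  0.2  0.7] 8.8
True [-12.1   0.   40.9] [-1.5 -1.2  3.8] 9.35
[ 0.1 -1.5  5.5]
```

```bash
python3 - <<'E'
from mv import *
z=read_eef_pos()[2]
for x in (0,5,10,15,20,25,29,33,37,40):
    hit=line_to(W(x,z),v=30,threshold=14); print(x,hit,cpos(),cf(),round(read_time(),2))
    if hit: break
sleep(.2); print(cpos(),np.mean([cf() for _ in range(5)],0))
f=grab_frame("side"); g=grab_frame("scene")
o=np.hstack([cv2.resize(f[165:285,180:320],(400,343)),cv2.resize(g[145:285,215:355],(343,343))])
cv2.imwrite("pics/m2.png",o[:,:,::-1])
E
```

```text
0 False [ 0.5  0.1 41. ] [0.5 1.5 2.5] 10.1
5 False [ 5.3  0.  40.9] [-0.  -0.3  3.5] 10.42
10 False [10.1  0.  40.9] [-2.1 -0.4  2.9] 10.73
15 False [15.1 -0.  40.9] [-2.   0.3  3.4] 11.05
20 False [20.2 -0.1 40.8] [-2.1 -0.7  3.8] 11.37
25 False [25.3 -0.1 40.8] [-3.  -2.6  4.2] 11.68
29 False [29.2 -0.1 40.8] [-2.3 -0.7  4.2] 11.97
33 False [33.2 -0.2 40.8] [-2.8 -1.5  4.1] 12.25
37 True [34.   0.  40.7] [-4.4 -2.9  4.7] 12.46
[34.  -0.  40.7] [-3.9 -2.8  5.2]
```

View pics/m2.png

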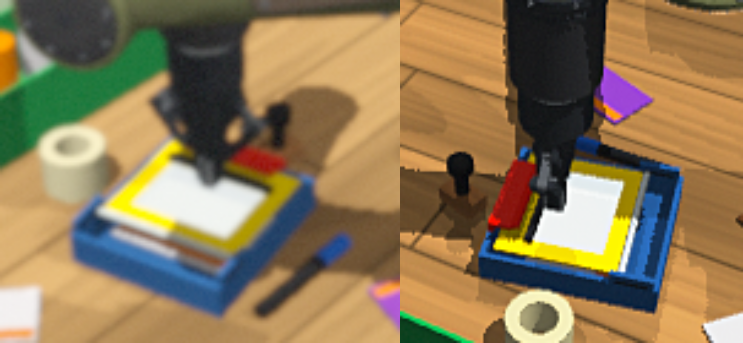

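The flap lies flat with its edge under the red lip (250,160 and 515,195). The finger stopped sharply at x=34, as expected for the end stop. I'll confirm with one more push, back off and look again.

```bash
python3 - <<'E'
from mv import *
z=read_eef_pos()[2]
print(line_to(W(38,z),v=20,threshold=14),cpos(),cf())
x=cpos()[0]
line_to(W(x-4,z),v=30); line_to(W(x-6,z+60),v=80); line_to(W(-60,285),v=180); move_to([300,-480,285],quat()); sleep(.5)
print(read_time(),cpos())
f=grab_frame("side"); g=grab_frame("scene")
o=np.hstack([cv2.resize(f[165:285,180:320],(400,343)),cv2.resize(g[145:285,215:355],(343,343))])
cv2.imwrite("pics/m3.png",o[:,:,::-1])
for s in (20,26):
  P=[fl(.02,98,60,2,s),fl(.02,98,-60,2,s),fl(.02,0,75,2,s),fl(.02,0,-75,2,s)]
  print(s,((proj("scene",c2w(q,P))-[215,145])*2.45+[400,0]).round().tolist())
E
```

```text
True [34.   0.  40.6] [-4.8 -2.8  5.1]
18.2583 [ 465.8 -388.2  285. ]
20 [[537.0, 242.0], [563.0, 164.0], [627.0, 272.0], [651.0, 171.0]]
26 [[531.0, 241.0], [558.0, 163.0], [621.0, 271.0], [645.0, 170.0]]
```

View pics/m3.png

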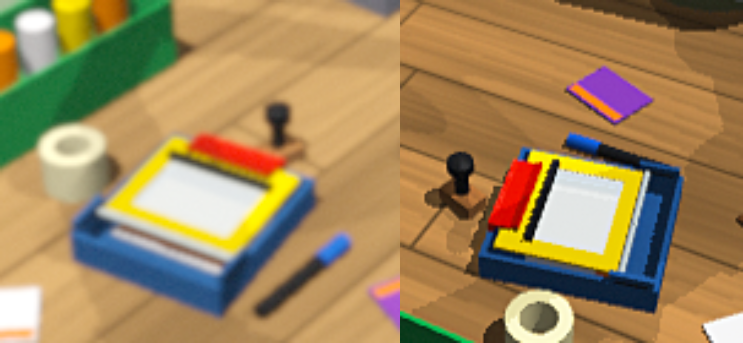

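The flap stays flat under the lip with the arm clear. The ridge's hinge side, from (531,241) to (557,160), matches a slot of 26 mm, and the other things are undisturbed.

```bash
python3 -c "
from plant import *
print(hand_in())"
```

```text
the job is handed in; nothing more can be done
None
```

I pushed the flap flat and slid it about 26 mm to its end stop; in the last pictures it stays shut under the lip by itself, with the table otherwise undisturbed, and I handed the job in at about 18 s (no verdict was returned).

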